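Lay out the sorting bench beside the stereo microscope

TASK

Set the bench up for sorting leaf samples. Put the covered glass dish on the middle of the light base's round glass plate; in the steel tray make a row along its long centre line: the tall lidded cup in the middle of the left third, the square staining block in the middle of the right third, the dropper bottle in the middle of the tray between them, and the shallow lidded cup stacked on the tall cup, sitting flat inside its lid's raised rim (left and right as seen from the robot, looking away from it). Set each down gently without letting it drop, keep all five upright the whole time, and leave the syringe, folding lens and vial where they lie.

Things in the scene. Friction and masses are not known exactly. Their poses are not given: they have to be found in the camera images.
- light_base: target, fixed: cream metal light base of the stereo microscope, 170 x 150 x 50 mm high (170 along its own x), with a round white glass plate, 96 mm across, flush in the middle of its top, its surface 50 mm above the bench, straight above the origin. Origin: centre of the underside; x points away from the robot (turned up to 0.25 rad), y to the left, z up. It stands either left or right of the robot's centre line, the tray on the other side.
- tray: target, fixed: shallow stainless steel tray, 146 mm (its x, away from the robot) by 276 mm (its y, to the left) outside, rim 15 mm above the bench, walls 3 mm (the rim bead adds 2 mm outside), flat floor 3 mm above the bench, 140 x 270 mm inside. Origin: centre of the underside; turned up to 0.2 rad. The middle of its left third lies at y = +90 mm, of its right third at y = -90 mm, x = 0 for the whole row.
- tall_cup: loose: tall clear plastic sample cup with a clear lid and green leaf pieces inside, about 90 g. Foot 54 mm across, widening to 61 mm below the lid; lid 66 mm across with an upright side from 55 to 64 mm height. The lid's top is recessed: floor at 61.5 mm, 60 mm across, inside a raised rim 2.5 mm high and 3 mm wide. Origin: centre of the underside, z up.
- shallow_cup: loose: shallow clear plastic sample cup with a clear lid and leaf pieces, about 45 g. Foot 40 mm across, 45 mm below the lid; lid 49 mm across from 25 to 34 mm height (overall height 34 mm). Its foot fits into the tall cup's lid recess. Origin: centre of the underside, z up.
- glass_dish: loose: round flat glass dish with its glass cover on, one rigid piece, 58 mm across (54 mm below 6 mm height), 18 mm high, about 60 g, a leaf piece inside. Origin: centre of the underside, z up.
- staining_block: loose: square solid glass staining block, 40 x 40 x 18 mm high with a round well in its top, about 65 g. Origin: centre of the underside, x and y along its edges, z up. Any turn in the tray is right.
- dropper_bottle: loose: amber glass dropper bottle, body 33 mm across and straight up to 48 mm height, black cap 21 mm across from 57 to 69 mm, rubber bulb on top, 91 mm high overall, about 70 g. Origin: centre of the underside, z up.
- syringe: bystander, loose: plastic syringe lying on the bench, 135 mm long, 19 mm across, flange 34 mm wide. Origin under the middle of its length, x along it towards the nozzle.
- loupe: bystander, loose: folding metal hand lens lying shut, 36 x 22 x 15 mm high. Origin: centre of the underside.
- vial: bystander, loose: small upright glass vial with a white screw cap, 23 mm across, 45 mm high. Origin: centre of the underside.
Mind the look-alikes: they are no part of the job. What is shaped like the tall_cup but black or pink is not meant.

How it is judged:
At the end, for the whole second after the job is handed in: Dish within 12 mm of the glass plate's centre; in the tray, tall cup, bottle and block each within 15 mm per tray axis of the middle of the left third, the centre and the right third; shallow cup inside the tall cup's lid rim, centred within 9 mm; all upright within 0.06 rad and at rest (horizontal distance between glass_dish and light_base below 0.012 m and z of glass_dish in the frame of light_base between 0.046 and 0.054 m and x of tall_cup in the frame of tray between -0.015 and 0.015 m and y of tall_cup in the frame of tray between 0.075 and 0.105 m and z of tall_cup in the frame of tray between 0 and 0.007 m and x of dropper_bottle in the frame of tray between -0.015 and 0.015 m and y of dropper_bottle in the frame of tray between -0.015 and 0.015 m and z of dropper_bottle in the frame of tray between 0 and 0.007 m and x of staining_block in the frame of tray between -0.015 and 0.015 m and y of staining_block in the frame of tray between -0.105 and -0.075 m and z of staining_block in the frame of tray between 0 and 0.007 m and horizontal distance between shallow_cup and tall_cup below 0.009 m and z of shallow_cup in the frame of tall_cup between 0.0575 and 0.0655 m and angle between each of glass_dish, tall_cup, shallow_cup, staining_block, dropper_bottle's own z axis and vertical below 0.06 rad and linear speed of each of glass_dish, tall_cup, shallow_cup, staining_block, dropper_bottle below 0.02 m/s and angular speed of each of glass_dish, tall_cup, shallow_cup, staining_block, dropper_bottle below 0.2 rad/s); the robot touches nothing.
It fails at once if the syringe, folding lens or vial is moved by more than 20 mm (distance of any of syringe, loupe, vial from where it was at the start of the episode above 0.02 m).
It fails at once if one of the five things is tipped by more than 0.6 rad (angle between any of glass_dish, tall_cup, shallow_cup, staining_block, dropper_bottle's own z axis and vertical above 0.6 rad).
It fails at once if one of the five things is dropped: faster than 0.5 m/s with the fingers off it (a fall of about 13 mm) ((linear speed of glass_dish above 0.5 m/s and contact force between the fingers and glass_dish below 0.02 N) or (linear speed of tall_cup above 0.5 m/s and contact force between the fingers and tall_cup below 0.02 N) or (linear speed of shallow_cup above 0.5 m/s and contact force between the fingers and shallow_cup below 0.02 N) or (linear speed of staining_block above 0.5 m/s and contact force between the fingers and staining_block below 0.02 N) or (linear speed of dropper_bottle above 0.5 m/s and contact force between the fingers and dropper_bottle below 0.02 N)).
It also fails if it takes over 128 s, if anything falls off the work surface, if the arm or the gripper's body presses on something with over 40 N, if the wrist force passes 120 N, or if a joint passes its speed limit or range.

ROBOT

A 6-joint arm with a two-finger parallel gripper is mounted at the origin on the work surface. World frame = base frame: x ahead of the robot, y to its left, z up, the work surface at z = 0. Lengths are in m, angles in rad, forces in N, time in s.
With the tool pointing down it reaches from about 0.35 to 0.975 m from the base axis. Payload 4.9 kg.
Tool frame: the origin (TCP) lies at the very end of the fingers, on their centre line; the grasp point (between the pads) lies 19 mm behind it; z points along the fingers, y is the line along which they close (so a half turn about z gives the same grasp; the last joint's range is limited). The gripper opens to 85 mm and grips with 20 to 120 N. Pads are 22 mm wide; open, the fingers measure 114 mm over their backs; the gripper's body (76 mm by 85 mm) begins 54 mm behind the grasp point. The pads swing forward as they close: fully open they stand 13 mm farther back than shut.
Start: joints at [0.988, 0.053, 1.613, -0, 1.476, -0.119], TCP at [0.28, 0.559, 0.231] pointing down, gripper open.
Joint ranges: [-3.01, 3.01], [-1.01, 2.22], [0.06, 2.58], [-1.02, 4.17], [0.09, 2.62], [-3.14, 3.14]. Speed limits (rad/s): [2.57, 2.57, 3.14, 3.14, 3.14, 3.14].

INTERFACE

Orientations are given as a rotation vector (axis times angle).
In Python, from station import * gives the robot as it stands.
- The arm moves only by the shell command python3 -m crank 'ROWS' [OPENING] [FORCE]. ROWS is JSON, a list of rows, each an object with "offset": the shift along the tool's x, y, z in m, a list of three; "twist": the turn, a rotation vector about the tool's x, y, z in degrees, a list of three. In form: [{"offset": [x, y, z], "twist": [rx, ry, rz]}, ...]. A call has 1 to 20 rows; each row is the pose to reach, as a shift and turn from the pose commanded when the call began, along the tool's axes at that moment; what a row does not reach only later rows make up. A row lasts 1/8 s, in which the tool goes at most 62.5 mm and 10.7 degrees, less where a joint would pass 70% of its speed; a pose out of reach is approached as far as the arm can. A call with a gripper value outside its range is refused whole. OPENING is the opening, from 0 (shut) to 1 (fully open), set as the call begins (- or left out, the last holds). The fingers move at their own pace and stop on an object; FORCE is the grip in N (left out, the last holds). Time passes only in rows, so rows that repeat a pose let the fingers close. It gives the time, the measured TCP pose, the force, the opening and the grip force at its end, in the units of the state.
- get_obs(): the state, without advancing time (a new reading comes with each control period).
- get_image(name): name is "scene" or "top"; returns the picture (480x640x3 uint8, red, green, blue); there is no depth.
- get_calibration(name): a dict with "intrinsics" (3x3 intrinsics, pixels), "world_from_camera" (4x4, takes a point from camera to world coordinates). Camera axes: x right, y up, looking along -z (the intrinsics and any distortion apply to the point x, -y, -z); pixel columns grow to the right and rows downward; lengths in m; the calibration is good to about 2 mm. A picture is of the moment at which its call begins. get_calibration takes no time and is no camera call.
- finish_job(): hands the job in; it is judged then, once.
Trained networks look in the newest picture that a camera, given by its name, has taken for a name from the list of things; names that differ only in an ending like _2 or _b are one class to them, and where a whole thing is asked for, a point or a joint stands for the part that bears it (a point fixed in the world has none). Each returns a list of dicts, best first, with "confidence" (0 to 1); they miss things now and then, are a little off and sometimes report something else, mostly with a low value. They report only what shows in the picture. A call takes as long as a camera call. They do not tell look-alikes from the thing itself.
- cut_out(query, camera): "region" (480x640 bool, what is visible of it) and "rect" ([centre column, centre row, width, height] in pixels, round what is visible of it).
The state is a dict: "t": time; "q": joint angles; "dq": joint speeds; "effort": joint torques, N m; "tool_pos": TCP position; "tool_rot": TCP orientation; "contact_force": force on the tool from outside, world axes, zero at the start; "wrist_torque": the same for the moment, N m; "opening": finger opening in m; "grip_force": force on a finger pad.
Only numpy, scipy, OpenCV 4.12 (cv2) and the standard library are available. Lean on these libraries where they do the work, as an engineer would, in place of code of your own. Each camera call takes 0.05 s, during which the arm holds its last target. There are 200 camera calls.

## Working session

There is one attempt and no reset: what is moved stays moved. The work goes in short steps, Python scripts to look and compute and a shell command to move; the robot and the scene stay as the last step left them, time stands still between calls to the robot, and variables do not carry over. Pictures are saved under pics/ and viewed, at most 14 in all, crops included, and the job is handed in when it is done.

```bash
ls; mkdir -p pics
python3 - <<'E'
from station import *
import cv2
for c in ["scene","top"]:
    cv2.imwrite(f"pics/{c}0.png",get_image(c)[:,:,::-1])
    k=get_calibration(c);print(c,k["intrinsics"],k["world_from_camera"], [x for x in k if x not in("intrinsics","world_from_camera")])
print(get_obs())
E
```

```text
pics
scene [[564.05726764   0.         311.55215447]
 [  0.         564.05726764 239.17211927]
 [  0.           0.           1.        ]] [[-0.5758626  -0.60411851  0.55083853  0.9712148 ]
 [ 0.81749207 -0.41772587  0.39649945  0.3828446 ]
 [-0.00943315  0.67863533  0.7344148   0.76416023]
 [ 0.          0.          0.          1.        ]] []
top [[485.44110989   0.         317.52945318]
 [  0.         485.44110989 242.54511923]
 [  0.           0.           1.        ]] [[-0.02354543  0.98786005 -0.15355172  0.29822207]
 [-0.99966273 -0.02158132  0.01444573 -0.00585481]
 [ 0.01095651  0.15384006  0.98803502  0.99037395]
 [ 0.          0.          0.          1.        ]] []
{'t': 0.1, 'q': array([ 9.87971180e-01,  5.33043093e-02,  1.61418848e+00, -1.21238725e-05,
        1.47599453e+00, -1.18994244e-01]), 'dq': array([-0.00125615, -0.00332131, -0.00390746,  0.00095888, -0.00074465,
       -0.00116268]), 'effort': array([ 6.17915866e-04, -3.94897056e+01, -3.71364391e+01, -1.08870984e-04,
        3.88134373e-03, -1.53490737e-05]), 'tool_pos': array([0.27929108, 0.55848162, 0.23015862]), 'tool_rot': array([-7.21921150e-01, -3.05686208e+00,  2.80072453e-03]), 'contact_force': array([-0.08868943, -1.71800759, -0.11828994]), 'wrist_torque': array([-0.03653449,  0.05907236,  0.00205585]), 'grip_force': 0.0, 'opening': 0.08525559184051527}
```

View pics/top0.png

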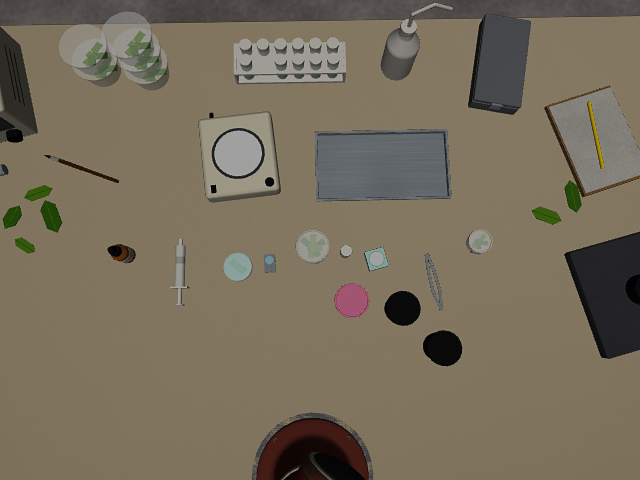

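View pics/scene0.png

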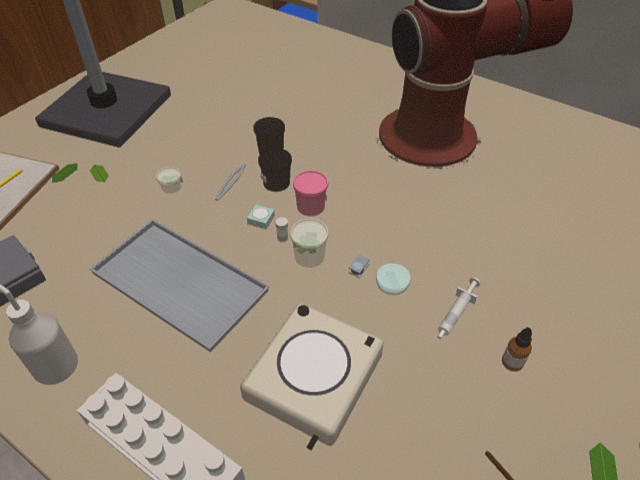

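The candidates for the clear tall cup are top (313,247), the pink one (351,300) and the black ones (402,308) and (442,348). The clear stacks at (95,45) and (140,45) are more than one cup and sit at the bench's far edge. The single clear cup with leaves at (313,247) fits. I'll measure now and make a crop to confirm it.

```bash
cat > h.py <<'E'
from station import *
import numpy as np, cv2
from scipy.optimize import least_squares
CAL={c:get_calibration(c) for c in("scene","top")}
def proj(P,c):
    k=CAL[c];T=np.linalg.inv(k["world_from_camera"]);p=P@T[:3,:3].T+T[:3,3]
    p=p*[1,-1,-1];u=p@k["intrinsics"].T;return u[:,:2]/u[:,2:]
def ray(uv,c,z):
    k=CAL[c];d=np.linalg.inv(k["intrinsics"])@[uv[0],uv[1],1]*[1,-1,-1]
    W=k["world_from_camera"];d=W[:3,:3]@d;o=W[:3,3];return (o+d*(z-o[2])/d[2])[:2]
def rev(prof):
    a=np.linspace(0,2*np.pi,48,endpoint=False)
    return np.vstack([np.c_[r*np.cos(a),r*np.sin(a),0*a+z] for r,z in prof])
def box(lx,ly,h): return np.array([[sx*lx/2,sy*ly/2,z] for sx in(-1,1) for sy in(-1,1) for z in(0,h)])
M=dict(tall_cup=rev([(.027,0),(.0305,.055),(.033,.055),(.033,.064)]),
 shallow_cup=rev([(.02,0),(.0225,.025),(.0245,.025),(.0245,.034)]),
 glass_dish=rev([(.027,0),(.029,.006),(.029,.018)]),
 staining_block=box(.04,.04,.018),
 dropper_bottle=rev([(.0165,0),(.0165,.048),(.0105,.057),(.0105,.069),(.004,.091)]),
 vial=rev([(.0115,0),(.0115,.045)]),loupe=box(.036,.022,.015),syringe=box(.135,.02,.019),
 light_base=box(.17,.15,.05),tray=box(.15,.28,.015))
def rect(P,c):
    u=proj(P,c);a,b=u.min(0),u.max(0);return np.r_[(a+b)/2,b-a]
def fit(name,dets,yaw=False):
    """dets: {cam: rect}; returns x,y,(yaw),residual"""
    x0=np.r_[ray(list(dets.values())[0][:2],list(dets)[0],.02),0]
    def pose(v):
        c,s=np.cos(v[2]),np.sin(v[2]);return M[name]@np.array([[c,-s,0],[s,c,0],[0,0,1]]).T+[v[0],v[1],0]
    f=lambda v:np.concatenate([(rect(pose(v if yaw else np.r_[v,0]),c)-d) for c,d in dets.items()])
    r=least_squares(f,x0 if yaw else x0[:2],loss="soft_l1");return r.x,r.fun
E
python3 - <<'E'
from h import *
get_image("scene");im=get_image("top")
s=im[130:350,220:520];cv2.imwrite("pics/crop1.png",cv2.resize(s,None,fx=2.6,fy=2.6,interpolation=2)[:,:,::-1])
for n in M:
    D={}
    for c in("top","scene"):
        R=cut_out(n,c)
        print(n,c,[(round(r["confidence"],2),np.round(r["rect"]).astype(int).tolist()) for r in R[:4]])
        for r in R:
            if n=="tall_cup" and c=="top" and abs(r["rect"][0]-313)>12: continue
            if n=="tall_cup" and c=="scene" and abs(r["rect"][1]-243)>15: continue
            D[c]=np.array(r["rect"]);
            if n in("light_base","tray","staining_block","syringe") :
                m=r["region"].astype(np.uint8);print("  minrect",cv2.minAreaRect(cv2.findNonZero(m)))
            break
    if D:
        v,f=fit(n,D,n in("light_base","tray"));print("   FIT",np.round(v,4),"res",np.round(f,1))
E
```

```text
tall_cup top [(0.95, [404, 309, 36, 29]), (0.88, [313, 244, 29, 34]), (0.84, [351, 301, 35, 41])]
tall_cup scene [(0.74, [272, 132, 32, 36]), (0.72, [274, 170, 33, 43]), (0.62, [309, 243, 41, 50]), (0.57, [312, 193, 39, 49])]
   FIT [ 0.4365 -0.0098] res [-0.3  1.7  5.5  0.5 -0.8  0.9 -2.3 -0. ]
shallow_cup top [(0.81, [480, 241, 24, 26]), (0.32, [377, 259, 26, 24])]
shallow_cup scene [(0.95, [170, 181, 29, 24])]
   FIT [ 0.443  -0.3445] res [-1.7  0.5  3.1 -1.  -2.  -0.6 -3.3  3.4]
glass_dish top [(0.88, [237, 268, 36, 24])]
glass_dish scene [(0.69, [393, 280, 32, 31])]
   FIT [0.4031 0.1434] res [-0.4 -0.2 -5.8  5.2 -0.1 -0.6  3.4  1.5]
staining_block top [(0.8, [378, 260, 24, 26])]
  minrect ((375.6307678222656, 258.6461486816406), (21.75103759765625, 21.22480010986328), 74.74488067626953)
staining_block scene [(0.97, [262, 216, 28, 27])]
  minrect ((260.75, 216.25001525878906), (24.349536895751953, 21.50348663330078), 18.43494987487793)
   FIT [ 0.4094 -0.1397] res [-0.8  0.7 -2.9 -4.7 -1.3 -0.1  2.3  0.7]
dropper_bottle top [(0.66, [120, 254, 27, 20])]
dropper_bottle scene [(0.6
[... 857 characters left out ...]
050033569336, 74.64970397949219), 82.99872589111328)
light_base scene [(0.78, [311, 375, 140, 149])]
  minrect ((313.8461608886719, 373.7307434082031), (109.27592468261719, 130.0771942138672), 33.690067291259766)
   FIT [0.6271 0.1351 0.13  ] res [-1.2 -0.1  0.4  3.9 -0.4 -1.9  7.5  2.2]
tray top [(0.97, [383, 164, 146, 74])]
  minrect ((382.5190124511719, 164.24725341796875), (70.71098327636719, 136.260986328125), 88.90878295898438)
tray scene [(0.86, [179, 285, 177, 133]), (0.39, [262, 217, 30, 25])]
  minrect ((179.26922607421875, 278.84613037109375), (160.58570861816406, 87.64263153076172), 33.690067291259766)
   FIT [ 0.6103 -0.1609  0.011 ] res [ 0.8  2.2 -8.   0.7 -0.   0.6  4.9  1.2]
```

View pics/crop1.png

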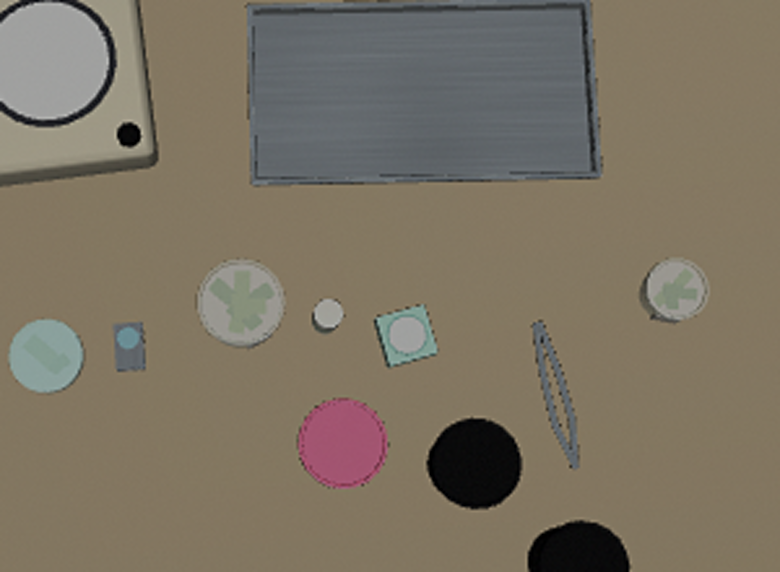

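The crop confirms it: the clear tall cup with leaves is at crop (241,303). The pink cup is at (343,443) and the black ones at (475,463) and (580,555). The block at (406,335) is turned about 15°, and the vial at (328,314) is close to the cup, so I'll close the gripper along world x.

```bash
cat >> h.py <<'E'
from scipy.spatial.transform import Rotation as R
def go(x,y,z,psi=None):
    """print offset/twist in tool axes to TCP x,y,z, closing line at angle psi deg (mod 180)"""
    o=get_obs();T=R.from_rotvec(o["tool_rot"]);A=T.as_matrix()
    off=A.T@(np.array([x,y,z])-o["tool_pos"])
    cur=np.degrees(np.arctan2(A[1,1],A[0,1]))
    d=0 if psi is None else (cur-psi+90)%180-90   # + about tool z (down)
    print("t",round(o["t"],2),"pos",np.round(o["tool_pos"],4),"yaw",round(cur,1),"tilt",np.round(A[:2,2],4),"OFF",np.round(off,4),"TW",round(d,1),"q6",round(o["q"][5],2))
E
python3 - <<'E'
from h import *
C=lambda p:np.array(p)/2.6+[220,130]
for n,p,z in[("tall",(241,303),.064),("shallow",(677,290),.034),("dish",(46,356),.018),("block",(406,335),.018),("vial",(328,314),.045),("pink",(343,443),.064),("black",(475,463),.064)]:
    print(n,np.round(ray(C(p),"top",z),4))
tr=[ray(C(p),"top",.015) for p in[(247,5),(590,0),(602,180),(252,184)]];tr=np.array(tr)
print("tray",tr.round(4).tolist(),tr.mean(0).round(4),[np.linalg.norm(tr[i]-tr[i-1]).round(3) for i in range(4)],np.degrees(np.arctan2(*(tr[1]-tr[0]+tr[2]-tr[3])[::1])))
b=np.array([ray(C(p),"top",.018) for p in[(375,316),(424,305),(437,352),(389,366)]])
for i in range(4):d=b[i]-b[i-1];print("edge",np.linalg.norm(d).round(3),np.degrees(np.arctan2(d[1],d[0])).round(1))
im=get_image("top");g=im.min(2)[100:210,190:290]
n,l,s,ce=cv2.connectedComponentsWithStats((g>175).astype(np.uint8));i=1+s[1:,4].argmax();print(s[i],ce[i]+[190,100],"plate",ray(ce[i]+[190,100],"top",.05).round(4))
for n in("dropper_bottle",):
    v=np.array([.4314,.3719]);print([(c,rect(M[n]+[*v,0],c).round(1)) for c in CAL])
go(.403,.143,.15,0)
E
```

```text
tall [ 0.4346 -0.0099]
shallow [ 0.4418 -0.3459]
dish [0.4033 0.1414]
block [ 0.4134 -0.1377]
vial [ 0.4275 -0.0756]
pink [ 0.3297 -0.082 ]
black [ 0.313  -0.1778]
tray [[0.6859, -0.0203], [0.6848, -0.2996], [0.5344, -0.2994], [0.537, -0.0209]] [ 0.6105 -0.1601] [np.float64(0.149), np.float64(0.279), np.float64(0.15), np.float64(0.279)] -179.62660250492456
edge 0.04 13.4
edge 0.039 -78.6
edge 0.038 -167.1
edge 0.039 104.9Traceback (most recent call last):
  File "<stdin>", line 10, in <module>
ValueError: attempt to get argmax of an empty sequence
```

Run:
```python
from h import *
im=get_image("top");g=im.min(2)[100:210,190:290];print(g.max(),g[53,48],g[53,15])
t=(int(g[53,48])+int(g[53,15]))/2
n,l,s,ce=cv2.connectedComponentsWithStats((g>t).astype(np.uint8))
for i in range(1,n):
    if s[i,4]>300:print(s[i],ce[i]+[190,100],"plate",ray(ce[i]+[190,100],"top",.05).round(4))
go(.4033,.1414,.15,0)
go(.4033,.1414,.004,0)
```

```text
172 159 131
[  25   31   47   45 1654] [237.6305925  152.87605804] plate [0.6307 0.137 ]
t 1.3 pos [0.2796 0.559  0.2313] yaw 63.4 tilt [-0.  0.] OFF [-0.2975 -0.3181  0.0813] TW 63.4 q6 -0.12
t 1.3 pos [0.2796 0.559  0.2313] yaw 63.4 tilt [-0.  0.] OFF [-0.2975 -0.3181  0.2273] TW 63.4 q6 -0.12
```

```bash
R='{"offset":[-0.2975,-0.3181,0.12],"twist":[0,0,63.4]}'; python3 -m crank '[{"offset":[-0.04,-0.043,0.01],"twist":[0,0,9]},{"offset":[-0.08,-0.085,0.02],"twist":[0,0,18]},{"offset":[-0.12,-0.128,0.04],"twist":[0,0,27]},{"offset":[-0.16,-0.17,0.06],"twist":[0,0,36]},{"offset":[-0.2,-0.213,0.08],"twist":[0,0,45]},{"offset":[-0.24,-0.256,0.10],"twist":[0,0,54]},{"offset":[-0.275,-0.293,0.115],"twist":[0,0,61]},{"offset":[-0.2975,-0.3181,0.12],"twist":[0,0,63.4]},{"offset":[-0.2975,-0.3181,0.12],"twist":[0,0,63.4]},{"offset":[-0.2975,-0.3181,0.12],"twist":[0,0,63.4]}]' 1 30; python3 -c "
from h import *
go(.4033,.1414,.004,0)
cv2.imwrite('pics/a.png',np.vstack([get_image('top')[150:330,120:420],get_image('scene')[180:360,250:550]])[:,:,::-1])"
```

```text
t: 2.55
tool_pos: [0.4035, 0.1418, 0.1117]
tool_rot: [2.221, 2.222, 0.001]
contact_force: [0.1, -0.1, 0.3]
opening: 0.0852
grip_force: 0.0
t 2.55 pos [0.4035 0.1418 0.1117] yaw 0.0 tilt [0.0005 0.0005] OFF [-0.0004 -0.0003  0.1077] TW 0.0 q6 0.16
```

View pics/a.png

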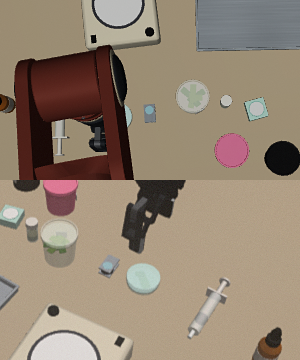

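The fingers stand over the dish: at (143,278) in the lower half of the picture, with the fingertips at about (135,245). The loupe and syringe are clear of them. Descend and grip.

```bash
python3 -m crank '[{"offset":[0,0,0.04],"twist":[0,0,0]},{"offset":[0,0,0.075],"twist":[0,0,0]},{"offset":[0,0,0.095],"twist":[0,0,0]},{"offset":[0,0,0.107],"twist":[0,0,0]},{"offset":[0,0,0.107],"twist":[0,0,0]}]' 1 30
python3 -m crank '[{"offset":[0,0,0],"twist":[0,0,0]},{"offset":[0,0,0],"twist":[0,0,0]},{"offset":[0,0,0],"twist":[0,0,0]},{"offset":[0,0,0],"twist":[0,0,0]},{"offset":[0,0,0],"twist":[0,0,0]},{"offset":[0,0,0],"twist":[0,0,0]}]' 0 30
```

```text
t: 3.28
tool_pos: [0.4028, 0.1419, 0.0039]
tool_rot: [-2.219, -2.223, 0.002]
contact_force: [0.0, -0.3, -0.3]
opening: 0.0851
grip_force: 0.0
t: 4.03
tool_pos: [0.4045, 0.1417, 0.0058]
tool_rot: [2.22, 2.221, 0.003]
contact_force: [-1.5, -0.0, 6.0]
opening: 0.0559
grip_force: 32.1
```

```bash
python3 -m crank '[{"offset":[0,0,-0.01],"twist":[0,0,0]},{"offset":[0,0,-0.03],"twist":[0,0,0]},{"offset":[0,0,-0.06],"twist":[0,0,0]},{"offset":[0,0,-0.10],"twist":[0,0,0]},{"offset":[0,0.02,-0.12],"twist":[0,0,0]},{"offset":[-0.001,0.05,-0.12],"twist":[0,0,0]},{"offset":[-0.002,0.09,-0.12],"twist":[0,0,0]},{"offset":[-0.003,0.13,-0.12],"twist":[0,0,0]},{"offset":[-0.004,0.17,-0.12],"twist":[0,0,0]},{"offset":[-0.0044,0.2,-0.12],"twist":[0,0,0]},{"offset":[-0.0044,0.22,-0.12],"twist":[0,0,0]},{"offset":[-0.0044,0.227,-0.12],"twist":[0,0,0]},{"offset":[-0.0044,0.227,-0.12],"twist":[0,0,0]},{"offset":[-0.0044,0.227,-0.12],"twist":[0,0,0]}]' - 30
python3 -c "
from h import *
go(.6307,.137,.0555,0)
cv2.imwrite('pics/b.png',get_image('scene')[180:480,180:500,::-1])"
```

```text
t: 5.78
tool_pos: [0.6295, 0.1372, 0.1243]
tool_rot: [-2.22, -2.222, 0.001]
contact_force: [-0.7, 0.4, 0.1]
opening: 0.0558
grip_force: 32.2
t 5.78 pos [0.6295 0.1372 0.1243] yaw 0.0 tilt [-0.0006 -0.0001] OFF [-0.0002  0.0012  0.0688] TW 0.0 q6 0.1
```

View pics/b.png

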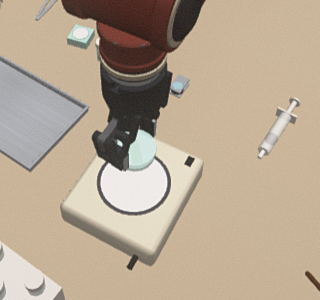

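The dish is held level over the plate, at (140,148) in the crop. Lower it slowly.

```bash
python3 -m crank '[{"offset":[0,0.001,0.025],"twist":[0,0,0]},{"offset":[0,0.001,0.045],"twist":[0,0,0]},{"offset":[0,0.001,0.057],"twist":[0,0,0]},{"offset":[0,0.001,0.062],"twist":[0,0,0]},{"offset":[0,0.001,0.064],"twist":[0,0,0]},{"offset":[0,0.001,0.065],"twist":[0,0,0]},{"offset":[0,0.001,0.066],"twist":[0,0,0]}]' - 30
python3 -m crank '[{"offset":[0,0,0.001],"twist":[0,0,0]},{"offset":[0,0,0.002],"twist":[0,0,0]},{"offset":[0,0,0.002],"twist":[0,0,0]}]' - 30
```

```text
t: 6.7
tool_pos: [0.6319, 0.1371, 0.059]
tool_rot: [2.22, 2.221, 0.002]
contact_force: [0.6, -0.4, -0.6]
opening: 0.056
grip_force: 32.2
t: 7.08
tool_pos: [0.6313, 0.1371, 0.0562]
tool_rot: [-2.221, -2.222, 0.0]
contact_force: [-0.3, -0.3, 0.2]
opening: 0.0562
grip_force: 32.2
```

```bash
python3 -m crank '[{"offset":[0,0,0.001],"twist":[0,0,0]},{"offset":[0,0,0.001],"twist":[0,0,0]}]' - 30
python3 -m crank '[{"offset":[0,0,0.001],"twist":[0,0,0]},{"offset":[0,0,0.001],"twist":[0,0,0]}]' - 30
```

```text
t: 7.32
tool_pos: [0.6315, 0.1371, 0.0559]
tool_rot: [2.221, 2.222, 0.0]
contact_force: [-2.7, -0.7, 3.5]
opening: 0.056
grip_force: 32.5
t: 7.58
tool_pos: [0.6315, 0.1371, 0.0558]
tool_rot: [-2.221, -2.222, 0.0]
contact_force: [-5.0, -0.3, 7.3]
opening: 0.0559
grip_force: 32.9
```

```bash
python3 -m crank '[{"offset":[0,0,-0.001],"twist":[0,0,0]},{"offset":[0,0,-0.001],"twist":[0,0,0]},{"offset":[0,0,-0.001],"twist":[0,0,0]},{"offset":[0,0,-0.001],"twist":[0,0,0]},{"offset":[0,0,-0.02],"twist":[0,0,0]},{"offset":[0,0,-0.05],"twist":[0,0,0]},{"offset":[0,0,-0.09],"twist":[0,0,0]},{"offset":[-0.02,-0.03,-0.1],"twist":[0,0,0]},{"offset":[-0.05,-0.07,-0.1],"twist":[0,0,0]},{"offset":[-0.085,-0.11,-0.1],"twist":[0,0,0]},{"offset":[-0.12,-0.15,-0.1],"twist":[0,0,0]},{"offset":[-0.14,-0.185,-0.09],"twist":[0,0,0]},{"offset":[-0.147,-0.197,-0.075],"twist":[0,0,0]},{"offset":[-0.147,-0.197,-0.075],"twist":[0,0,0]},{"offset":[-0.147,-0.197,-0.075],"twist":[0,0,0]}]' 1 30
python3 -c "
from h import *
go(.4346,-.0099,.038,0)"
```

```text
t: 9.45
tool_pos: [0.4356, -0.0099, 0.1309]
tool_rot: [2.219, 2.221, 0.002]
contact_force: [-0.2, -0.4, -0.4]
opening: 0.0856
grip_force: 0.0
t 9.45 pos [ 0.4356 -0.0099  0.1309] yaw 0.0 tilt [ 0.0024 -0.0003] OFF [ 0.0001 -0.0012  0.0928] TW 0.0 q6 -0.19
```

```bash
python3 -m crank '[{"offset":[0,-0.001,0.035],"twist":[0,0,0]},{"offset":[0,-0.001,0.065],"twist":[0,0,0]},{"offset":[0,-0.001,0.085],"twist":[0,0,0]},{"offset":[0,-0.001,0.093],"twist":[0,0,0]},{"offset":[0,-0.001,0.093],"twist":[0,0,0]}]' 1 30
python3 -m crank '[{"offset":[0,0,0],"twist":[0,0,0]},{"offset":[0,0,0],"twist":[0,0,0]},{"offset":[0,0,0],"twist":[0,0,0]},{"offset":[0,0,0],"twist":[0,0,0]},{"offset":[0,0,0],"twist":[0,0,0]}]' 0 30
python3 -m crank '[{"offset":[0,0,-0.01],"twist":[0,0,0]},{"offset":[0,0,-0.03],"twist":[0,0,0]},{"offset":[0,0,-0.06],"twist":[0,0,0]},{"offset":[0,0,-0.08],"twist":[0,0,0]},{"offset":[0,0,-0.08],"twist":[0,0,0]}]' - 30
python3 -c "
from h import *
go(.611,-.070,.045,0)
cv2.imwrite('pics/c.png',get_image('scene')[100:400,130:450,::-1])"
```

```text
t: 10.07
tool_pos: [0.434, -0.0098, 0.0367]
tool_rot: [2.22, 2.223, 0.0]
contact_force: [0.2, 0.3, 0.6]
opening: 0.0855
grip_force: 0.0
t: 10.7
tool_pos: [0.4348, -0.0102, 0.038]
tool_rot: [2.219, 2.22, 0.003]
contact_force: [0.2, 0.3, 5.7]
opening: 0.065
grip_force: 32.7
t: 11.32
tool_pos: [0.4346, -0.0103, 0.1183]
tool_rot: [2.219, 2.219, 0.004]
contact_force: [0.0, 0.2, -0.6]
opening: 0.0644
grip_force: 33.5
t 11.32 pos [ 0.4346 -0.0103  0.1183] yaw 0.0 tilt [ 0.0041 -0.0009] OFF [-0.0597  0.1761  0.074 ] TW 0.0 q6 -0.2
```

View pics/c.png

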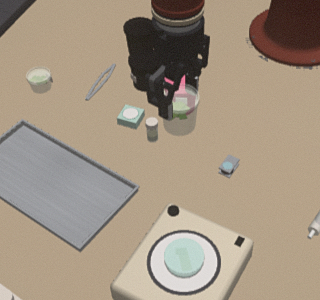

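The tall cup is held upright at (183,108) in the crop, and the dish sits on the plate at (185,257). Carry the cup to the tray.

```bash
python3 -m crank '[{"offset":[-0.004,0.012,0],"twist":[0,0,0]},{"offset":[-0.014,0.04,0],"twist":[0,0,0]},{"offset":[-0.026,0.075,0],"twist":[0,0,0]},{"offset":[-0.038,0.11,0],"twist":[0,0,0]},{"offset":[-0.05,0.145,0],"twist":[0,0,0]},{"offset":[-0.057,0.166,0],"twist":[0,0,0]},{"offset":[-0.0597,0.176,0.01],"twist":[0,0,0]},{"offset":[-0.0597,0.176,0.035],"twist":[0,0,0]},{"offset":[-0.0597,0.176,0.055],"twist":[0,0,0]},{"offset":[-0.0597,0.176,0.067],"twist":[0,0,0]},{"offset":[-0.0597,0.176,0.072],"twist":[0,0,0]},{"offset":[-0.0597,0.176,0.074],"twist":[0,0,0]},{"offset":[-0.0597,0.176,0.075],"twist":[0,0,0]}]' - 30
python3 -m crank '[{"offset":[0,0,0.001],"twist":[0,0,0]},{"offset":[0,0,0.001],"twist":[0,0,0]}]' - 30
python3 -m crank '[{"offset":[0,0,0.001],"twist":[0,0,0]},{"offset":[0,0,0.001],"twist":[0,0,0]}]' - 30
```

```text
t: 13.0
tool_pos: [0.6101, -0.0698, 0.0421]
tool_rot: [2.22, 2.221, 0.001]
contact_force: [-0.1, 0.6, -0.7]
opening: 0.0646
grip_force: 33.6
t: 13.25
tool_pos: [0.61, -0.0698, 0.0411]
tool_rot: [2.22, 2.221, 0.001]
contact_force: [0.3, 0.4, 1.1]
opening: 0.0645
grip_force: 33.6
t: 13.5
tool_pos: [0.6102, -0.0698, 0.041]
tool_rot: [2.22, 2.221, 0.001]
contact_force: [-1.6, 1.3, 5.8]
opening: 0.0645
grip_force: 34.1
```

```bash
python3 -m crank '[{"offset":[0,0,-0.001],"twist":[0,0,0]},{"offset":[0,0,-0.001],"twist":[0,0,0]},{"offset":[0,0,-0.001],"twist":[0,0,0]},{"offset":[0,0,-0.001],"twist":[0,0,0]},{"offset":[0,0,-0.02],"twist":[0,0,0]},{"offset":[0,0,-0.05],"twist":[0,0,0]},{"offset":[0,0,-0.09],"twist":[0,0,0]},{"offset":[-0.03,-0.02,-0.1],"twist":[0,0,0]},{"offset":[-0.075,-0.045,-0.1],"twist":[0,0,0]},{"offset":[-0.12,-0.073,-0.1],"twist":[0,0,0]},{"offset":[-0.165,-0.1,-0.1],"twist":[0,0,0]},{"offset":[-0.21,-0.128,-0.09],"twist":[0,0,0]},{"offset":[-0.25,-0.152,-0.07],"twist":[0,0,0]},{"offset":[-0.27,-0.164,-0.05],"twist":[0,0,0]},{"offset":[-0.276,-0.168,-0.03],"twist":[0,0,0]},{"offset":[-0.276,-0.168,-0.03],"twist":[0,0,0]},{"offset":[-0.276,-0.168,-0.03],"twist":[0,0,0]}]' 1 30
python3 -c "
from h import *
go(.4418,-.3459,.011,0)"
```

```text
t: 15.62
tool_pos: [0.4425, -0.3452, 0.0701]
tool_rot: [2.219, 2.223, 0.0]
contact_force: [-0.2, 0.2, 0.8]
opening: 0.0853
grip_force: 0.0
t 15.62 pos [ 0.4425 -0.3452  0.0701] yaw 0.1 tilt [ 0.0008 -0.0004] OFF [-0.0007 -0.0007  0.0591] TW 0.1 q6 -0.8
```

```bash
python3 -m crank '[{"offset":[-0.0007,-0.0007,0.03],"twist":[0,0,0]},{"offset":[-0.0007,-0.0007,0.05],"twist":[0,0,0]},{"offset":[-0.0007,-0.0007,0.059],"twist":[0,0,0]},{"offset":[-0.0007,-0.0007,0.059],"twist":[0,0,0]}]' 1 30
python3 -m crank '[{"offset":[0,0,0],"twist":[0,0,0]},{"offset":[0,0,0],"twist":[0,0,0]},{"offset":[0,0,0],"twist":[0,0,0]},{"offset":[0,0,0],"twist":[0,0,0]},{"offset":[0,0,0],"twist":[0,0,0]},{"offset":[0,0,0],"twist":[0,0,0]}]' 0 30
python3 -m crank '[{"offset":[0,0,-0.01],"twist":[0,0,0]},{"offset":[0,0,-0.03],"twist":[0,0,0]},{"offset":[0,0,-0.07],"twist":[0,0,0]},{"offset":[0,0,-0.11],"twist":[0,0,0]},{"offset":[0,0,-0.13],"twist":[0,0,0]},{"offset":[0,0,-0.13],"twist":[0,0,0]}]' - 30
python3 -c "
from h import *
cv2.imwrite('pics/d.png',np.hstack([get_image('scene')[50:350,50:350],get_image('top')[100:400,230:530]])[:,:,::-1])
go(.6102,-.0698,.09,0)"
```

```text
t: 16.12
tool_pos: [0.4408, -0.3459, 0.0098]
tool_rot: [-2.22, -2.222, -0.0]
contact_force: [0.5, 0.2, 0.2]
opening: 0.0855
grip_force: 0.0
t: 16.88
tool_pos: [0.4416, -0.3471, 0.0116]
tool_rot: [2.22, 2.221, 0.0]
contact_force: [-1.2, 0.2, 5.8]
opening: 0.048
grip_force: 30.9
t: 17.62
tool_pos: [0.4417, -0.3473, 0.1425]
tool_rot: [2.218, 2.219, -0.0]
contact_force: [-0.6, -0.8, -0.2]
opening: 0.0479
grip_force: 31.1
t 17.73 pos [ 0.4402 -0.3458  0.139 ] yaw 0.0 tilt [-0.0015  0.0014] OFF [0.2759 0.1701 0.0491] TW 0.0 q6 -0.8
```

View pics/d.png

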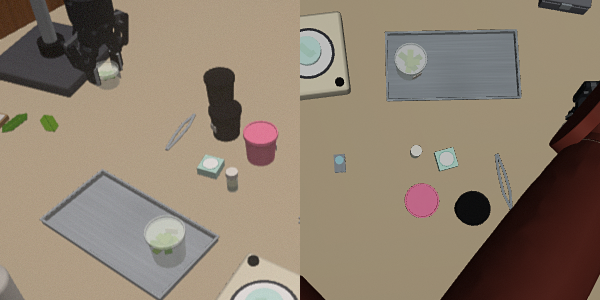

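The shallow cup is held at (107,70) on the left, the tall cup stands in the tray at (411,60) on the right, and the dish is on the plate. Measure both placements from the top view.

Run:
```python
from h import *
im=get_image("top")
g=cv2.cvtColor(im,cv2.COLOR_RGB2GRAY)
for n,z,b in(("tall_cup",.067,(341,160)),("glass_dish",.068,(238,153))):
    for r in cut_out(n,"top"):
        if abs(np.array(r["rect"][:2])-b).max()<15:
            c,rad=cv2.minEnclosingCircle(cv2.findNonZero(r["region"].astype(np.uint8)));print(n,r["rect"],c,rad,ray(c,"top",z))
    x,y=b;s=cv2.resize(g[y-35:y+35,x-35:x+35],None,fx=4,fy=4,interpolation=2)
    H=cv2.HoughCircles(s,cv2.HOUGH_GRADIENT,1,40,param1=80,param2=25,minRadius=48,maxRadius=110)
    if H is not None:
        for h in H[0][:3]:p=h[:2]/4+[x-35,y-35];print(" hough",p,h[2]/4,ray(p,"top",z))
go(.6102,-.0698,.09,0)
```

```text
tall_cup [339.1, 159.1, 30.3, 32.8] (340.0, 161.0) 18.027854919433594 [ 0.60394152 -0.06763577]
 hough [340.625 159.625] 14.8 [ 0.60674335 -0.06895976]
glass_dish [235.2, 152.0, 32.3, 24.8] (236.21604919433594, 150.38888549804688) 14.878220558166504 [0.62950064 0.13711489]
 hough [237.625 152.125] 24.0 [0.62586609 0.13432757]
t 17.88 pos [ 0.4399 -0.3455  0.138 ] yaw 0.0 tilt [-0.0027  0.0028] OFF [0.2755 0.1705 0.0483] TW 0.0 q6 -0.8
```

```bash
python3 -m crank '[{"offset":[0.02,0.012,0],"twist":[0,0,0]},{"offset":[0.055,0.033,0],"twist":[0,0,0]},{"offset":[0.095,0.058,0],"twist":[0,0,0]},{"offset":[0.135,0.082,0],"twist":[0,0,0]},{"offset":[0.175,0.106,0],"twist":[0,0,0]},{"offset":[0.215,0.131,0],"twist":[0,0,0]},{"offset":[0.245,0.149,0],"twist":[0,0,0]},{"offset":[0.265,0.161,0],"twist":[0,0,0]},{"offset":[0.275,0.167,0],"twist":[0,0,0]},{"offset":[0.2764,0.168,0.01],"twist":[0,0,0]},{"offset":[0.2764,0.168,0.03],"twist":[0,0,0]},{"offset":[0.2764,0.168,0.045],"twist":[0,0,0]},{"offset":[0.2764,0.168,0.05],"twist":[0,0,0]},{"offset":[0.2764,0.168,0.05],"twist":[0,0,0]},{"offset":[0.2764,0.168,0.05],"twist":[0,0,0]},{"offset":[0.2764,0.168,0.05],"twist":[0,0,0]}]' - 30
python3 -c "
from h import *
cv2.imwrite('pics/e.png',cv2.resize(get_image('scene')[200:350,100:300],None,fx=3,fy=3)[:,:,::-1])
go(.609,-.0695,.076,0)"
```

```text
t: 19.88
tool_pos: [0.6093, -0.0701, 0.0912]
tool_rot: [2.22, 2.221, 0.001]
contact_force: [0.3, -0.4, 0.1]
opening: 0.0471
grip_force: 31.1
t 19.93 pos [ 0.6092 -0.07    0.0911] yaw 0.0 tilt [ 0.0013 -0.0003] OFF [ 0.0006 -0.0003  0.0151] TW 0.0 q6 -0.24
```

View pics/e.png

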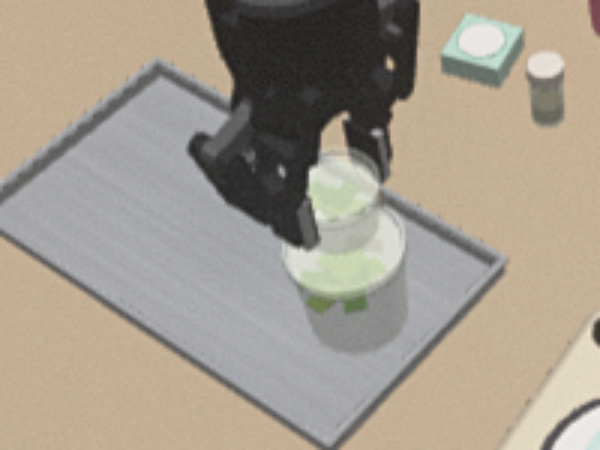

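The shallow cup's foot hovers over the middle of the tall lid: foot at (346,232), lid centre at (344,255). Lower it.

```bash
python3 -m crank '[{"offset":[0,0,0.006],"twist":[0,0,0]},{"offset":[0,0,0.010],"twist":[0,0,0]},{"offset":[0,0,0.012],"twist":[0,0,0]},{"offset":[0,0,0.013],"twist":[0,0,0]},{"offset":[0,0,0.013],"twist":[0,0,0]}]' - 30
python3 -m crank '[{"offset":[0,0,0.001],"twist":[0,0,0]},{"offset":[0,0,0.001],"twist":[0,0,0]}]' - 30
python3 -m crank '[{"offset":[0,0,0.001],"twist":[0,0,0]},{"offset":[0,0,0.001],"twist":[0,0,0]}]' - 30
python3 -m crank '[{"offset":[0,0,0.001],"twist":[0,0,0]},{"offset":[0,0,0.001],"twist":[0,0,0]}]' - 30
```

```text
t: 20.55
tool_pos: [0.6087, -0.0699, 0.0772]
tool_rot: [-2.221, -2.222, 0.0]
contact_force: [0.9, -0.7, 0.1]
opening: 0.0477
grip_force: 31.1
t: 20.8
tool_pos: [0.6088, -0.0699, 0.0763]
tool_rot: [2.221, 2.222, 0.0]
contact_force: [0.6, -0.1, 0.6]
opening: 0.048
grip_force: 31.1
t: 21.05
tool_pos: [0.609, -0.07, 0.0762]
tool_rot: [2.221, 2.222, 0.0]
contact_force: [-1.2, 0.2, 4.7]
opening: 0.0474
grip_force: 31.4
t: 21.3
tool_pos: [0.6092, -0.0701, 0.0761]
tool_rot: [2.22, 2.222, 0.0]
contact_force: [-4.2, 0.0, 9.7]
opening: 0.0474
grip_force: 31.7
```

```bash
python3 -m crank '[{"offset":[0,0,-0.002],"twist":[0,0,0]},{"offset":[0,0,-0.002],"twist":[0,0,0]},{"offset":[0,0,-0.002],"twist":[0,0,0]},{"offset":[0,0,-0.003],"twist":[0,0,0]},{"offset":[0,0,-0.02],"twist":[0,0,0]},{"offset":[0,0,-0.05],"twist":[0,0,0]},{"offset":[0,0,-0.08],"twist":[0,0,0]},{"offset":[-0.01,-0.03,-0.08],"twist":[0,0,-3]},{"offset":[-0.025,-0.07,-0.07],"twist":[0,0,-6]},{"offset":[-0.04,-0.115,-0.05],"twist":[0,0,-9]},{"offset":[-0.055,-0.16,-0.03],"twist":[0,0,-12]},{"offset":[-0.065,-0.187,-0.01],"twist":[0,0,-13]},{"offset":[-0.068,-0.196,0],"twist":[0,0,-13]},{"offset":[-0.068,-0.196,0],"twist":[0,0,-13]},{"offset":[-0.068,-0.196,0],"twist":[0,0,-13]}]' 0.75 30
python3 -c "
from h import *
cv2.imwrite('pics/f.png',cv2.resize(get_image('scene')[150:350,100:350],None,fx=3,fy=3)[:,:,::-1])
go(.4134,-.1377,.005,13)"
```

```text
t: 23.18
tool_pos: [0.4145, -0.1383, 0.0758]
tool_rot: [1.953, 2.458, 0.001]
contact_force: [0.3, 0.0, 0.2]
opening: 0.064
grip_force: 0.0
t 23.23 pos [ 0.4145 -0.1383  0.0757] yaw 13.1 tilt [ 0.0022 -0.001 ] OFF [ 0.0009 -0.001   0.0707] TW 0.1 q6 -0.72
```

View pics/f.png

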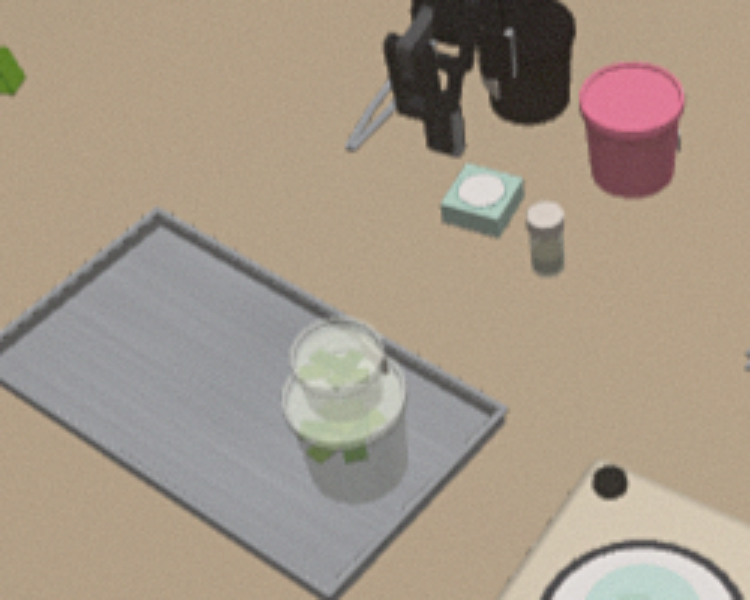

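The shallow cup sits in the tall lid, with its lid at (338,360). The block is at (483,200) with the gripper above it. Pick it up.

```bash
python3 -m crank '[{"offset":[0,0,0.03],"twist":[0,0,0]},{"offset":[0,0,0.055],"twist":[0,0,0]},{"offset":[0,0,0.067],"twist":[0,0,0]},{"offset":[0,0,0.069],"twist":[0,0,0]},{"offset":[0,0,0.069],"twist":[0,0,0]}]' 0.75 30
python3 -m crank '[{"offset":[0,0,0],"twist":[0,0,0]},{"offset":[0,0,0],"twist":[0,0,0]},{"offset":[0,0,0],"twist":[0,0,0]},{"offset":[0,0,0],"twist":[0,0,0]},{"offset":[0,0,0],"twist":[0,0,0]}]' 0 30
python3 -m crank '[{"offset":[0,0,-0.01],"twist":[0,0,0]},{"offset":[0,0,-0.03],"twist":[0,0,0]},{"offset":[0,0,-0.07],"twist":[0,0,0]},{"offset":[0,0,-0.1],"twist":[0,0,0]},{"offset":[0,0,-0.1],"twist":[0,0,2]},{"offset":[0,0,-0.1],"twist":[0,0,8]},{"offset":[0,0,-0.1],"twist":[0,0,13]},{"offset":[0,0,-0.1],"twist":[0,0,13]},{"offset":[0,0,-0.1],"twist":[0,0,13]}]' - 30
python3 -c "
from h import *
go(.609,-.250,.012,0)"
```

```text
t: 23.85
tool_pos: [0.4137, -0.1383, 0.0062]
tool_rot: [1.954, 2.458, 0.0]
contact_force: [-0.2, -0.3, -0.1]
opening: 0.0637
grip_force: 0.0
t: 24.48
tool_pos: [0.4138, -0.1386, 0.0065]
tool_rot: [1.954, 2.457, 0.001]
contact_force: [0.6, 0.2, 6.1]
opening: 0.0393
grip_force: 31.8
t: 25.6
tool_pos: [0.4122, -0.1377, 0.1043]
tool_rot: [-2.219, -2.222, 0.001]
contact_force: [1.2, 1.1, -0.6]
opening: 0.0392
grip_force: 31.1
t 25.6 pos [ 0.4122 -0.1377  0.1043] yaw 0.1 tilt [-0.0016  0.0008] OFF [-0.1126  0.1969  0.0919] TW 0.1 q6 -0.5
```

```bash
python3 -m crank '[{"offset":[-0.008,0.014,0],"twist":[0,0,0]},{"offset":[-0.028,0.048,0],"twist":[0,0,0]},{"offset":[-0.05,0.088,0],"twist":[0,0,0]},{"offset":[-0.075,0.131,0],"twist":[0,0,0]},{"offset":[-0.095,0.166,0],"twist":[0,0,0]},{"offset":[-0.107,0.187,0],"twist":[0,0,0]},{"offset":[-0.1125,0.197,0.01],"twist":[0,0,0]},{"offset":[-0.1125,0.197,0.035],"twist":[0,0,0]},{"offset":[-0.1125,0.197,0.06],"twist":[0,0,0]},{"offset":[-0.1125,0.197,0.08],"twist":[0,0,0]},{"offset":[-0.1125,0.197,0.089],"twist":[0,0,0]},{"offset":[-0.1125,0.197,0.092],"twist":[0,0,0]},{"offset":[-0.1125,0.197,0.092],"twist":[0,0,0]}]' - 30
python3 -m crank '[{"offset":[0,0,0.001],"twist":[0,0,0]},{"offset":[0,0,0.002],"twist":[0,0,0]},{"offset":[0,0,0.002],"twist":[0,0,0]}]' - 30
python3 -m crank '[{"offset":[0,0,0.001],"twist":[0,0,0]},{"offset":[0,0,0.001],"twist":[0,0,0]}]' - 30
python3 -m crank '[{"offset":[0,0,0.001],"twist":[0,0,0]},{"offset":[0,0,0.001],"twist":[0,0,0]}]' - 30
```

```text
t: 27.22
tool_pos: [0.6103, -0.2507, 0.014]
tool_rot: [2.22, 2.221, 0.0]
contact_force: [0.7, -0.4, -0.7]
opening: 0.0392
grip_force: 31.0
t: 27.6
tool_pos: [0.6099, -0.2505, 0.0115]
tool_rot: [2.221, 2.222, 0.0]
contact_force: [0.4, 0.1, -1.5]
opening: 0.0392
grip_force: 31.0
t: 27.85
tool_pos: [0.6097, -0.2504, 0.0102]
tool_rot: [-2.221, -2.222, 0.0]
contact_force: [-0.2, 0.1, 0.1]
opening: 0.0393
grip_force: 31.0
t: 28.1
tool_pos: [0.6099, -0.2505, 0.0096]
tool_rot: [2.221, 2.222, 0.0]
contact_force: [-0.7, 0.5, 1.9]
opening: 0.039
grip_force: 31.3
```

```bash
python3 -m crank '[{"offset":[0,0,-0.001],"twist":[0,0,0]},{"offset":[0,0,-0.001],"twist":[0,0,0]},{"offset":[0,0,-0.001],"twist":[0,0,0]},{"offset":[0,0,-0.02],"twist":[0,0,0]},{"offset":[0,0,-0.06],"twist":[0,0,0]},{"offset":[0,0,-0.11],"twist":[0,0,0]},{"offset":[0,0,-0.16],"twist":[0,0,0]},{"offset":[0.03,-0.008,-0.19],"twist":[0,0,0]},{"offset":[0.08,-0.023,-0.19],"twist":[0,0,0]},{"offset":[0.13,-0.037,-0.19],"twist":[0,0,0]},{"offset":[0.18,-0.05,-0.19],"twist":[0,0,0]}]' 0.7 30
python3 -m crank '[{"offset":[0.05,-0.014,0],"twist":[0,0,0]},{"offset":[0.1,-0.029,0],"twist":[0,0,0]},{"offset":[0.15,-0.043,0],"twist":[0,0,0]},{"offset":[0.2,-0.058,0],"twist":[0,0,0]},{"offset":[0.25,-0.073,0],"twist":[0,0,0]},{"offset":[0.3,-0.087,0],"twist":[0,0,0]},{"offset":[0.35,-0.102,0],"twist":[0,0,0]},{"offset":[0.4,-0.116,0.01],"twist":[0,0,0]},{"offset":[0.43,-0.125,0.03],"twist":[0,0,0]},{"offset":[0.442,-0.1285,0.05],"twist":[0,0,0]},{"offset":[0.442,-0.1285,0.06],"twist":[0,0,0]},{"offset":[0.442,-0.1285,0.06],"twist":[0,0,0]}]' 0.7 30
python3 -c "
from h import *
cv2.imwrite('pics/g.png',np.hstack([cv2.resize(get_image('scene')[220:420,400:600],(400,400)),cv2.resize(get_image('top')[80:280,280:480],(400,400))])[:,:,::-1])
go(.4314,.3719,.024,0)"
```

```text
t: 29.48
tool_pos: [0.5595, -0.0691, 0.2012]
tool_rot: [2.22, 2.22, 0.002]
contact_force: [0.7, 0.8, 0.1]
opening: 0.0598
grip_force: 0.0
t: 30.98
tool_pos: [0.431, 0.3701, 0.1383]
tool_rot: [2.222, 2.221, -0.003]
contact_force: [0.7, -0.6, 0.3]
opening: 0.0601
grip_force: 0.0
t 31.07 pos [0.4319 0.3707 0.14  ] yaw -0.1 tilt [0.0008 0.0002] OFF [ 0.0012 -0.0006  0.116 ] TW -0.1 q6 0.58
```

View pics/g.png

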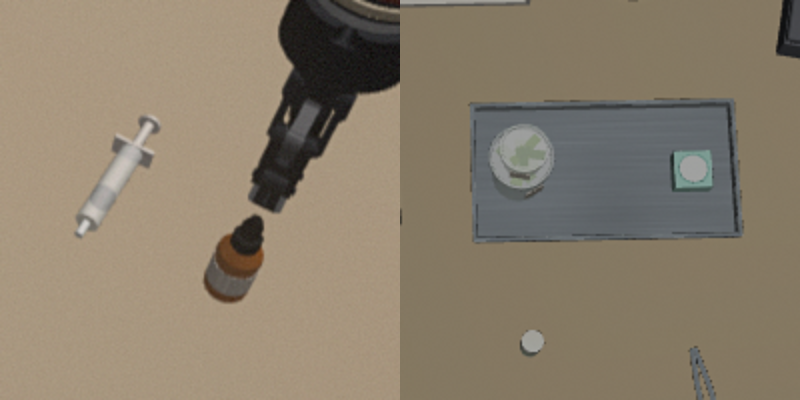

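```bash
python3 -c "
from h import *
p=np.array([[.4314,.3719,0],[.4314,.3719,.048],[.4314,.3719,.088]]);print((proj(p,'scene')-[400,220])*2)
print(rect(M['dropper_bottle']+[.4314,.3719,0],'scene'))
print(ray((528,330),'scene',.088))"
```

```text
[[227.233337   283.99837091]
 [243.82916428 250.06129696]
 [258.7786919  219.49076768]]
[518.04995138 348.90364919  31.04816068  45.45163509]
[0.43292989 0.37044728]
```

The fit matches the picture: base at (228,284) and bulb at (257,220). The bottle is free of the syringe. Descend and grip.

```bash
python3 -m crank '[{"offset":[0.001,0,0.04],"twist":[0,0,0]},{"offset":[0.001,0,0.075],"twist":[0,0,0]},{"offset":[0.001,0,0.1],"twist":[0,0,0]},{"offset":[0.001,0,0.111],"twist":[0,0,0]},{"offset":[0.001,0,0.114],"twist":[0,0,0]},{"offset":[0.001,0,0.114],"twist":[0,0,0]}]' - 30
python3 -m crank '[{"offset":[0,0,0],"twist":[0,0,0]},{"offset":[0,0,0],"twist":[0,0,0]},{"offset":[0,0,0],"twist":[0,0,0]},{"offset":[0,0,0],"twist":[0,0,0]},{"offset":[0,0,0],"twist":[0,0,0]}]' 0 30
python3 -m crank '[{"offset":[0,0,-0.01],"twist":[0,0,0]},{"offset":[0,0,-0.03],"twist":[0,0,0]},{"offset":[0,0,-0.07],"twist":[0,0,0]},{"offset":[0,0,-0.12],"twist":[0,0,0]},{"offset":[0,0,-0.14],"twist":[0,0,0]},{"offset":[0,0,-0.14],"twist":[0,0,0]},{"offset":[0,0,-0.14],"twist":[0,0,0]}]' - 30
python3 -c "
from h import *
cv2.imwrite('pics/g2.png',cv2.resize(get_image('scene')[180:420,380:620],(480,480))[:,:,::-1])
go(.6103,-.160,.035,0)"
```

```text
t: 31.82
tool_pos: [0.432, 0.3729, 0.0266]
tool_rot: [2.221, 2.221, 0.003]
contact_force: [-0.1, 0.2, 0.0]
opening: 0.0596
grip_force: 0.0
t: 32.45
tool_pos: [0.4319, 0.3731, 0.0267]
tool_rot: [2.22, 2.222, 0.003]
contact_force: [-0.6, 0.0, 5.8]
opening: 0.0323
grip_force: 30.0
t: 33.33
tool_pos: [0.4299, 0.3717, 0.1629]
tool_rot: [-2.22, -2.221, 0.006]
contact_force: [-0.4, -0.9, -1.8]
opening: 0.032
grip_force: 30.0
t 33.38 pos [0.4297 0.3716 0.1625] yaw 0.0 tilt [-0.0039 -0.0025] OFF [-0.5314  0.1808  0.1281] TW 0.0 q6 0.58
```

View pics/g2.png

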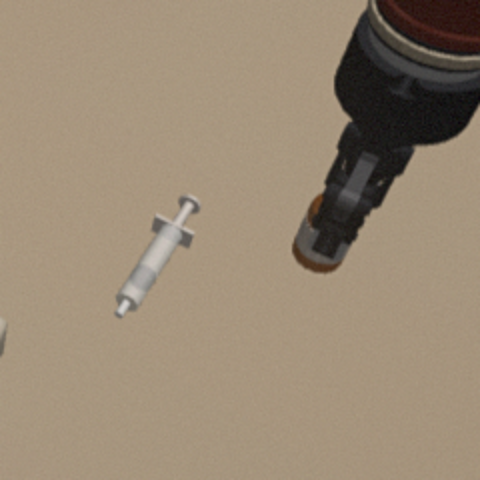

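The bottle is held upright at (322,240) and the syringe hasn't moved. Carry it to the tray centre.

```bash
python3 -m crank '[{"offset":[-0.02,0.007,0],"twist":[0,0,0]},{"offset":[-0.06,0.02,0],"twist":[0,0,0]},{"offset":[-0.105,0.035,0],"twist":[0,0,0]},{"offset":[-0.15,0.05,0],"twist":[0,0,0]},{"offset":[-0.195,0.066,0],"twist":[0,0,0]},{"offset":[-0.24,0.081,0],"twist":[0,0,0]},{"offset":[-0.285,0.096,0],"twist":[0,0,0]},{"offset":[-0.33,0.111,0],"twist":[0,0,0]},{"offset":[-0.375,0.126,0],"twist":[0,0,0]},{"offset":[-0.42,0.141,0],"twist":[0,0,0]},{"offset":[-0.46,0.155,0],"twist":[0,0,0]},{"offset":[-0.495,0.167,0],"twist":[0,0,0]},{"offset":[-0.52,0.175,0],"twist":[0,0,0]},{"offset":[-0.532,0.179,0],"twist":[0,0,0]},{"offset":[-0.532,0.179,0.03],"twist":[0,0,0]},{"offset":[-0.532,0.179,0.07],"twist":[0,0,0]},{"offset":[-0.532,0.179,0.105],"twist":[0,0,0]},{"offset":[-0.532,0.179,0.125],"twist":[0,0,0]},{"offset":[-0.532,0.179,0.131],"twist":[0,0,0]},{"offset":[-0.532,0.179,0.131],"twist":[0,0,0]}]' - 30
python3 -c "
from h import *
go(.6103,-.160,.0297,0)"
```

```text
t: 35.88
tool_pos: [0.6109, -0.1595, 0.0351]
tool_rot: [2.22, 2.222, 0.001]
contact_force: [-0.8, 0.8, -0.3]
opening: 0.0319
grip_force: 30.0
t 35.88 pos [ 0.6109 -0.1595  0.0351] yaw 0.0 tilt [ 0.001  -0.0004] OFF [-0.0005 -0.0006  0.0054] TW 0.0 q6 -0.37
```

```bash
python3 -m crank '[{"offset":[0,0,0.002],"twist":[0,0,0]},{"offset":[0,0,0.003],"twist":[0,0,0]},{"offset":[0,0,0.004],"twist":[0,0,0]},{"offset":[0,0,0.004],"twist":[0,0,0]}]' - 30
python3 -m crank '[{"offset":[0,0,0.001],"twist":[0,0,0]},{"offset":[0,0,0.001],"twist":[0,0,0]}]' - 30
python3 -m crank '[{"offset":[0,0,0.001],"twist":[0,0,0]},{"offset":[0,0,0.001],"twist":[0,0,0]}]' - 30
```

```text
t: 36.38
tool_pos: [0.6103, -0.1595, 0.0304]
tool_rot: [2.221, 2.222, 0.0]
contact_force: [-0.1, 0.5, -1.3]
opening: 0.0319
grip_force: 30.0
t: 36.62
tool_pos: [0.6104, -0.1595, 0.0297]
tool_rot: [2.221, 2.222, 0.0]
contact_force: [-1.0, 0.3, 1.4]
opening: 0.032
grip_force: 30.1
t: 36.88
tool_pos: [0.6105, -0.1596, 0.0296]
tool_rot: [2.221, 2.222, -0.0]
contact_force: [-2.0, 1.4, 6.8]
opening: 0.0319
grip_force: 30.6
```

Contact. Release, rise, and move back so the camera has a clear view.

```bash
python3 -m crank '[{"offset":[0,0,-0.001],"twist":[0,0,0]},{"offset":[0,0,-0.001],"twist":[0,0,0]},{"offset":[0,0,-0.001],"twist":[0,0,0]},{"offset":[0,0,-0.001],"twist":[0,0,0]},{"offset":[0,0,-0.02],"twist":[0,0,0]},{"offset":[0,0,-0.06],"twist":[0,0,0]},{"offset":[0,0,-0.11],"twist":[0,0,0]},{"offset":[0,0,-0.16],"twist":[0,0,0]},{"offset":[-0.05,-0.03,-0.18],"twist":[0,0,0]},{"offset":[-0.1,-0.06,-0.18],"twist":[0,0,0]},{"offset":[-0.15,-0.09,-0.18],"twist":[0,0,0]},{"offset":[-0.2,-0.12,-0.18],"twist":[0,0,0]},{"offset":[-0.25,-0.14,-0.18],"twist":[0,0,0]},{"offset":[-0.25,-0.14,-0.18],"twist":[0,0,0]},{"offset":[-0.25,-0.14,-0.18],"twist":[0,0,0]}]' 0.7 30
python3 -c "
from h import *
cv2.imwrite('pics/z.png',np.hstack([cv2.resize(get_image('scene')[180:480,100:400],(400,400)),cv2.resize(get_image('top')[60:320,200:460],(400,400))])[:,:,::-1])
w=lambda u,v,z:ray((200+u*.65,60+v*.65),'top',z).round(4)
print(get_obs()['tool_pos'])"
```

```text
t: 38.75
tool_pos: [0.4706, -0.4094, 0.2093]
tool_rot: [2.221, 2.221, 0.001]
contact_force: [0.7, -0.0, 0.5]
opening: 0.0597
grip_force: 0.0
[ 0.47102926 -0.40850337  0.20887436]
```

View pics/z.png

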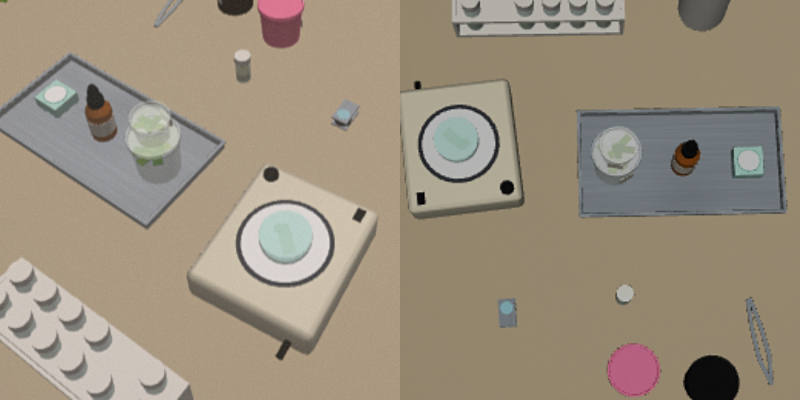

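```bash
python3 -c "
from h import *
w=lambda u,v,z:ray((200+u*.65,60+v*.65),'top',z).round(4)
print('dish',w(456,140,.065),'plate',w(458,143,.05),'block',w(748,161,.021),'tall',w(617,152,.067),'shal',w(620,147,.0985),'bulb',w(690,147,.09))
v=lambda u,v,z:ray((100+u*.75,180+v*.75),'scene',z).round(4)
print('scene dish',v(286,236,.063),'plate',v(285,243,.05))"
```

```text
dish [ 0.6191 -0.3807] plate [ 0.6202 -0.3891] block [ 0.5968 -0.7946] tall [ 0.5981 -0.5879] shal [ 0.5943 -0.5725] bulb [ 0.5954 -0.6671]
scene dish [0.629  0.1388] plate [0.6303 0.1383]
```

```bash
python3 -c "
from h import *
w=lambda u,v,z:ray((200+(u-400)*.65,60+v*.65),'top',z).round(4)
print('dish',w(456,140,.065),'plate',w(458,143,.05),'block',w(748,161,.021),'tall',w(617,152,.067),'shal',w(620,147,.0985),'bulb',w(690,147,.09))
tr=np.array([w(*p,.015) for p in [(577,111),(781,108),(786,214),(579,217)]]);print(tr.mean(0))"
```

```text
dish [0.6293 0.1372] plate [0.6305 0.1369] block [ 0.6077 -0.2497] tall [ 0.6084 -0.0699] shal [ 0.6042 -0.0716] bulb [ 0.6054 -0.1603]
[ 0.6102   -0.159825]
```

Everything is within tolerance: the dish is about 1 mm off, the tray things at most 5 mm off as measured, and the shallow cup about 4–5 mm from the tall cup's centre. The bystanders look unmoved, so I'm handing it in.

```bash
python3 -c "
from station import *
print(finish_job())"
```

```text
the job is handed in; nothing more can be done
None
```

I placed all five things and handed the job in at about 39 s; my last camera measurements put every one within tolerance (5 mm off at most) and the bystanders looked unmoved, but the hand-in returned no verdict.

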